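# Take the keyed divider out of the drying tray and stow it under the shelf

## Robot

A 7-joint arm with a two-finger parallel gripper is mounted at the origin on the work surface. World frame = base frame: x ahead of the robot, y to its left, z up, the work surface at z = 0. Lengths are in m, angles in rad, forces in N, time in s.
With the tool pointing down it reaches from about 0.4 to 0.85 m from the base axis. Payload 10.4 kg.
Tool frame: the origin (TCP) lies at the very end of the fingers, on their centre line; the grasp point (between the pads) lies 19 mm behind it; z points along the fingers, y is the line along which they close (so a half turn about z gives the same grasp; the last joint's range is limited). The gripper opens to 87 mm and grips with 3 to 60 N. Pads are 19 mm wide; open, the fingers measure 117 mm over their backs; the gripper's body (75 mm by 190 mm) begins 51 mm behind the grasp point.
Start: joints at [1.295, 0.332, -0.065, 1.46, 0.022, 1.35, -0.088], TCP at [0.156, -0.605, 0.223] pointing down, gripper open.
Joint ranges: [-2.6, 2.6], [-0.5, 2.12], [-1.47, 1.34], [0.16, 2.42], [-1.27, 4.41], [0.06, 2.06], [-2.6, 2.6]. Speed limits (rad/s): [2.22, 2.22, 2.79, 2.79, 3.14, 3.14, 3.14].

## Interface

Orientations are given as a unit quaternion [x, y, z, w].
In Python, from bench import * gives the robot as it stands.
- The arm moves only by the tool step_arm, never from a script. Its arguments are lists of equal length, an entry for each row: "delta_pos": the shift along the world's x, y, z in units of 25 mm (1.0 is 25 mm), a list of three; "turn": the turn about the world's z in units of 0.12 rad (1.0 is 0.12 rad). In form: {"delta_pos": [[tx, ty, tz], ...], "turn": [turn, ...]}. A call has 1 to 12 rows; each row shifts and turns the commanded pose from where the row before left it; what a row does not reach is not made up. A row lasts 1/10 s, in which the tool goes at most 50 mm and 8.59 degrees, less where a joint would pass 70% of its speed; a pose out of reach is approached as far as the arm can. A call with a number of a shift or a turn outside -1 to 1 is refused whole. A call with a gripper value outside its range is refused whole. "grip" is the closure, from 0 (fully open) to 1 (shut), set as the call begins (left out, the last holds). The fingers move at their own pace and stop on an object; "newtons" is the grip in N (left out, the last holds). Time passes only in rows, so rows that do not move let the fingers close. It gives the time, the measured TCP pose, the force, the opening and the grip force at its end, in the units of the state.
- read_state(): the state, without advancing time (a new reading comes with each control period).
- camera(name): name is "scene" or "top" or "wrist"; returns a dict with "image" (384x512x3 uint8, red, green, blue), "z_map" (384x512 float32, m along the optical axis (not along the pixel's ray), 0 where there is no reading), "mtx" (3x3 intrinsics, pixels), "view" (4x4, takes a point from world to camera coordinates). Camera axes: x right, y up, looking along -z (the intrinsics and any distortion apply to the point x, -y, -z); pixel columns grow to the right and rows downward; lengths in m; the calibration is good to about 2 mm. A picture is of the moment at which its call begins.
- close_job(): hands the job in; it is judged then, once.
The state is a dict: "time": time; "joint_positions": joint angles; "joint_vel": joint speeds; "joint_torque": joint torques, N m; "ee_pos": TCP position; "eef_rot": TCP orientation; "ft_force": force on the tool from outside, world axes, zero at the start; "torque": the same for the moment, N m; "width": finger opening in m; "grip_force": force on a finger pad.
Only numpy, scipy, OpenCV 4.12 (cv2) and the standard library are available. Lean on these libraries where they do the work, as an engineer would, in place of code of your own. Each camera call takes 0.05 s, during which the arm holds its last target. There are 200 camera calls.

## Task

I need room in the drying tray: lift the narrow middle divider straight up out from between the two drainer tiles it is keyed into, without dragging or lifting the tiles, and set it down flat on the rubber mat and let go. Then take a new hold and stow it lying flat under the low shelf, lengthwise between the two wooden rails and pushed fully back against the stop. Don't drop it, and leave everything else where it is.

Things in the scene. Friction and masses are not known exactly. Their poses are not given: they have to be found in the camera images.
- divider: Grey plastic bar 190 (x) x 44 (y) x 30 mm, about 160 g, both ends alike. Central grip rib on top, 40 (x) x 12 (y) x 36 mm; 66 mm high in all. Mid-way on each long side a full-height T key (neck 14, head 28 mm wide), 76 mm over both; they start in the tiles' slots with 2 mm play, only the rib standing proud. Comes out upwards only, free once raised 30 mm. Origin: centre of underside.
- peg_tile: Neighbour of the divider in the tray, loose, 350 g: grey plastic drainer tile 190 x 90 x 30 mm with a row of five upright 8 mm pegs, 34 mm high, along its middle. Long side x beside the divider. Origin: centre of the underside. It may be on either side of the divider.
- flat_tile: The other neighbour, loose, 350 g: the same tile without pegs, 190 x 90 x 30 mm; the teapot lid lies on it. Origin: centre of the underside.
- tray: Grey plastic tray, fixed, 204 (x) x 242 (y) x 26 mm, floor 4 mm thick, holding tile, divider and tile side by side along its y. Origin: centre of the underside, on the counter; the divider starts over it. The tray may be on the robot's left or right.
- mat: Ribbed rubber mat fixed on the counter in front of the robot, 240 (x) x 130 (y) x 4 mm. Origin: centre of the underside; its top is 4 mm higher.
- shelf: Low wooden shelf, fixed, across the mat from the tray, open to the robot. Origin on the counter, x points in under it. Board 260 mm wide, underside 90, top 105 mm high, from x = 50 to 270 mm; things on it reach 205 mm. Under it two 20 mm high rails along x, 96 mm apart inside, centred on y = 0, from x = 25 to 180 mm; there a 24 mm high cross bar is the stop.
- bay_home (a point): Where the divider's origin lies when it is fully home: on the counter, midway between the rails, 85 mm along the shelf's x from its origin. The divider's x is then parallel to the shelf's x, its near end sticks out 60 mm in front of the board and its rib is wholly under the board, so that it cannot be put there held by the rib.
- mug: Blue enamel mug, 80 mm across, 85 mm high, on the shelf. Bystander. Origin: centre of the underside.
- tumbler: Glass tumbler, 66 mm across, 100 mm high, on the shelf. Bystander. Origin: centre of the underside.
- spatula: Wooden spatula, 180 mm long, lying on the shelf. Bystander.
- lid_rest: Green silicone lid rest, a disc 90 mm across, 9 mm thick, lying on the shelf. Bystander.
- teapot_lid: White porcelain teapot lid, 60 mm across, 26 mm high with its knob, lying on the flat tile. Bystander. Origin: centre of the underside.
- soap: White soap bottle, 64 mm across, 190 mm high, standing at the side of the counter. Bystander.
- jar: Glass jar, 72 mm across, 100 mm high, standing beyond the mat. Bystander.
Things that resemble listed ones, but are neither listed nor needed, are in the scene too. What is shaped like the divider but orange is not meant.

How it is judged:
On the way, in this order (a step that is already met when the one before it is completed fails the run):
1. the divider has been lifted straight up, clear of the tiles, over its place in the tray (z of divider in the frame of tray above 0.037 m and horizontal distance between divider and tray below 0.035 m and angle between divider's own z axis and vertical below 0.25 rad), for 0.05 s.
2. the divider lies flat on the rubber mat, let go (horizontal distance between divider and mat below 0.055 m and z of divider in the frame of mat below 0.009 m and linear speed of divider below 0.03 m/s and contact force between divider and the fingers below 0.2 N and angle between divider's own z axis and vertical below 0.08 rad), for 0.2 s.
At the end, for the whole second after the job is handed in: The divider lies flat on the counter between the rails, within 12 mm of fully home, 14 mm of the middle and 0.15 rad of parallel, released, at rest; both tiles flat (0.1 rad) and within 20 mm, and mug, tumbler, spatula, lid rest, teapot lid, soap and jar within 30 mm, of where they were (x of divider in the frame of bay_home between -0.012 and 0.012 m and y of divider in the frame of bay_home between -0.014 and 0.014 m and angle between the x axis of divider and the x axis of shelf, either way round below 0.15 rad and height (world z) of divider below 0.006 m and linear speed of divider below 0.02 m/s and angular speed of divider below 0.1 rad/s and contact force between divider and the fingers below 0.2 N and angle between divider's own z axis and vertical below 0.08 rad and distance of each of peg_tile, flat_tile from where it was at the start of the episode below 0.02 m and angle between each of peg_tile, flat_tile's own z axis and vertical below 0.1 rad and distance of each of mug, tumbler, spatula, lid_rest, teapot_lid, soap, jar from where it was at the start of the episode below 0.03 m); the robot touches nothing.
It fails at once if a neighbouring tile is dragged, lifted (moved over 20 mm) or tipped (over 0.15 rad) (distance of any of peg_tile, flat_tile from where it was at the start of the episode above 0.02 m or angle between any of peg_tile, flat_tile's own z axis and vertical above 0.15 rad).
It fails at once if the divider is dropped (falls free, faster than 0.6 m/s) (linear speed of divider above 0.6 m/s and contact force between divider and the fingers below 0.05 N).
It fails at once if a bystander (mug, tumbler, spatula, lid rest, teapot lid, soap, jar) is moved by over 30 mm (distance of any of mug, tumbler, spatula, lid_rest, teapot_lid, soap, jar from where it was at the start of the episode above 0.03 m).
It also fails if it takes over 72 s, if anything falls off the work surface, if the arm or the gripper's body presses on something with over 40 N, if the wrist force passes 120 N, or if a joint passes its speed limit or range.

## Working session

There is one attempt and no reset: what is moved stays moved. The work goes in short steps, Python scripts to look and compute and a tool call to move; the robot and the scene stay as the last step left them, time stands still between calls to the robot, and variables do not carry over. Pictures are saved under pics/ and viewed, at most 10 in all, crops included, and the job is handed in when it is done.

Besides the shell and the picture viewer there is one more tool, called as name(argument=value, ...), one argument or row to a line, values as JSON. step_arm: Moves the arm, as the interface text tells. Shifts and turns lie within -1 to 1; 1 stands for 25 mm of shift or 0.12 rad of turn. Its arguments: {"type":"object","properties":{"delta_pos":{"type":"array"},"turn":{"type":"array"},"grip":{"type":"number"},"newtons":{"type":"number"}},"required":["delta_pos","turn"]}

```bash
mkdir -p pics; cat > h.py <<'E'
from bench import *
import numpy as np, cv2
def cloud(c):
    z=c["z_map"].astype(float);h,w=z.shape;K=c["mtx"]
    u,v=np.meshgrid(np.arange(w),np.arange(h))
    X=(u-K[0,2])/K[0,0]*z;Y=(v-K[1,2])/K[1,1]*z
    P=np.stack([X,-Y,-z,np.ones_like(z)],-1)@np.linalg.inv(c["view"]).T
    P=P[...,:3];P[z<=0]=np.nan
    return P
def save(n,im): cv2.imwrite("pics/"+n+".png",im[...,::-1])
E
python3 - <<'E'
from h import *
a=camera("scene");b=camera("top")
for n,c in(("scene",a),("top",b)): np.savez(n,P=cloud(c),im=c["image"]); 
save("top",b["image"]);save("scene",a["image"])
s=read_state();print(s)
E
```

```text
{'time': 0.1, 'joint_positions': array([ 1.29540259,  0.33277849, -0.06468816,  1.46085819,  0.02162615,
        1.34988296, -0.08850383]), 'joint_vel': array([ 0.00128647, -0.00205243, -0.00199746, -0.00028092,  0.00051609,
        0.00077898,  0.00060592]), 'joint_torque': array([ 1.54737725e-03, -6.24545860e+01,  2.46878219e-02, -3.90718997e+01,
       -6.13767863e-02,  3.64577549e-02,  1.33019739e-04]), 'ee_pos': array([ 0.1562151 , -0.60481162,  0.22185191]), 'eef_rot': array([ 9.92021729e-01,  1.26065497e-01, -1.19563725e-04, -6.03739796e-04]), 'ft_force': array([-0.52890073, -0.11972738,  0.27922955]), 'torque': array([-0.02917357, -0.03214246,  0.00775655]), 'grip_force': 0.0, 'width': 0.08672027895066718}
```

View pics/top.png

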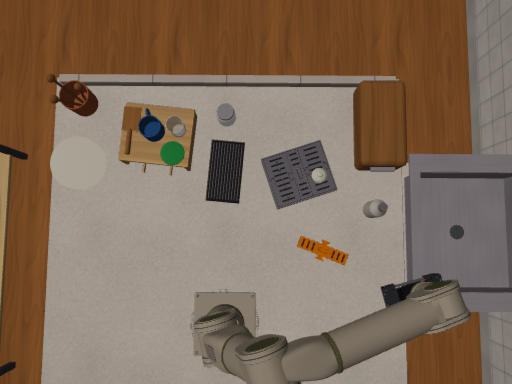

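View pics/scene.png

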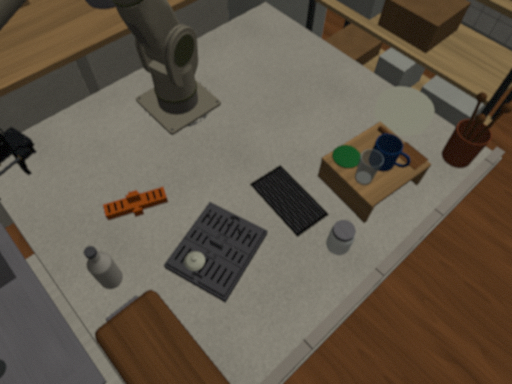

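The top view shows the tray at (299,174), the shelf at (158,135), the mat at (225,171), and the jar at (226,114). Two things could be taken for the divider: the grey bar keyed between the tiles, with its rib near (299,174), and the orange bar at (322,250). By the description it is the grey one. Next I measure and take a close crop.

```bash
python3 - <<'E'
from h import *
d=np.load("top.npz");P=d["P"];im=d["im"]
print("counter z",np.nanmedian(P[210:240,100:180,2]))
for v,u in[(174,299),(171,225),(250,322),(135,158),(114,226),(208,375),(175,318)]:print(u,v,P[v,u].round(3))
def rect(m,n):
    Q=P[m][:,:2].astype(np.float32);r=cv2.minAreaRect(Q*1000);print(n,len(Q),np.round(r[0],1),np.round(r[1],1),round(r[2],1))
def box(u0,u1,v0,v1):
    m=np.zeros(P.shape[:2],bool);m[v0:v1,u0:u1]=1;return m
z=P[...,2]
rect(box(255,345,130,215)&(z>.012)&(z<.045),"tray")
rect(box(255,345,130,215)&(z>.045),"tall in tray")
print(P[box(255,345,130,215)&(z>.045)].round(3).tolist()[:60])
g=im.max(-1)<70
rect(box(200,250,130,210)&g&(z<.02),"mat")
rect(box(110,205,95,180)&(z>.095)&(z<.112),"shelf")
big=cv2.resize(im[85:215,115:345],None,fx=3.4,fy=3.4,interpolation=cv2.INTER_CUBIC);save("crop",big)
E
```

```text
counter z 0.00027724074047297265
299 174 [ 0.556 -0.274  0.072]
225 171 [0.573 0.006 0.011]
322 250 [ 0.275 -0.358  0.063]
158 135 [0.681 0.238 0.163]
226 114 [ 0.774 -0.001  0.105]
375 208 [ 0.427 -0.538  0.138]
318 175 [ 0.554 -0.346  0.062]
tray 3086 [ 579.2 -281.7] [304.1 346.3] 2.6
tall in tray 155 [ 559.7 -276.4] [162.4 213.4] 19.1
[[0.667, -0.352, 0.048], [0.663, -0.326, 0.047], [0.639, -0.31, 0.047], [0.609, -0.188, 0.068], [0.61, -0.192, 0.06], [0.613, -0.292, 0.045], [0.604, -0.188, 0.073], [0.605, -0.192, 0.063], [0.603, -0.189, 0.051], [0.601, -0.299, 0.047], [0.597, -0.181, 0.046], [0.593, -0.219, 0.047], [0.584, -0.155, 0.049], [0.586, -0.246, 0.045], [0.582, -0.274, 0.072], [0.582, -0.216, 0.046], [0.581, -0.219, 0.047], [0.579, -0.267, 0.067], [0.579, -0.27, 0.068], [0.579, -0.274, 0.069], [0.574, -0.199, 0.071], [0.574, -0.203, 0.069], [0.575, -0.267, 0.068], [0.575, -0.27, 0.068], [0.575, -0.274, 0.071], [0.574, -0.277, 0.074], [0.578, -0.34, 0.047], [0.579, -0.356, 0.047], [0.573, -0.196, 0.051], [0.571, -0.199, 0.067], [0.572, -0.267, 0.06], [0.57, -0.27, 0.074], [0.572, -0.279, 0.061], [0.574, -0.336, 0.048], [0.575, -0.344, 0.046], [0.575, -0.348, 0.046], [0.574, -0.355, 0.049], [0.569, -0.268, 0.054], [0.568, -0.271, 0.066], [0.566, -0.273, 0.076], [0.565, -0.276, 0.083], [0.571, -0.34, 0.048], [0.571, -0.344, 0.048], [0.571, -0.359, 0.046], [0.567, -0.269, 0.046], [0.563, -0.27, 0.07], [0.564, -0.274, 0.07], [0.563, -0.277, 0.076], [0.564, -0.282, 0.066], [0.566, -0.34, 0.052], [0.567, -0.344, 0.047], [0.567, -0.351, 0.05], [0.567, -0.355, 0.05], [0.566, -0.358, 0.053], [0.566, -0.366, 0.053], [0.561, -0.271, 0.062], [0.56, -0.274, 0.065], [0.56, -0.278, 0.069], [0.56, -0.281, 0.071], [0.563, -0.303, 0.046]]
mat 1972 [574.3   6.8] [128.2 238.4] 85.1
shelf 2742 [697.3 257.9] [264.2 221.2] 84.1
```

View pics/crop.png

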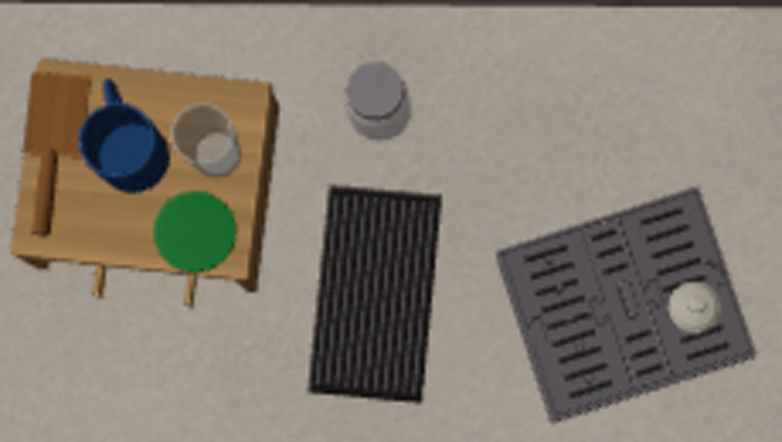

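The crop confirms it: the grey bar lies between the tiles, with its rib at crop (628,300), the lid at (694,307) and the pegs on the left tile. The divider yaw is about 0.29, and the tool is already near 0.25. Moving above it.

step_arm(
  delta_pos=[
    [0.5,0.5,0.5],
    [1,0.85,0.5],
    [1,0.85,0],
    [1,0.85,0],
    [1,0.85,0],
    [1,0.85,0],
    [1,0.85,0],
    [1,0.85,0],
    [1,0.85,0],
    [1,0.85,0],
    [1,0.85,0],
    [1,0.85,0],
  ],
  turn=[0.3,0,0,0,0,0,0,0,0,0,0,0],
  grip=0.6,
)

```text
time: 1.3
ee_pos: [0.4451, -0.3569, 0.2483]
eef_rot: [0.989, 0.145, 0.0, 0.0]
ft_force: [0.2, 0.2, 0.1]
width: 0.0349
grip_force: 0.0
```

step_arm(
  delta_pos=[
    [1,0.85,0],
    [1,0.85,0],
    [1,0.85,0],
    [0.5,0.8,0],
    [0,0,0],
    [0,0,0],
  ],
  turn=[0,0,0,0,0,0],
)

```text
time: 1.9
ee_pos: [0.5315, -0.2742, 0.248]
eef_rot: [0.989, 0.145, 0.0, 0.0]
ft_force: [-0.3, -0.2, -0.8]
width: 0.0348
grip_force: 0.0
```

```bash
python3 - <<'E'
from h import *
c=camera("wrist");s=read_state();print(s["ee_pos"],s["eef_rot"],s["width"],s["time"],s["joint_positions"].round(2))
np.savez("w1",P=cloud(c),im=c["image"],K=c["mtx"],V=c["view"]);save("w1",c["image"])
E
```

```text
[ 0.53100607 -0.27531543  0.24791646] [ 9.89556976e-01  1.44141832e-01 -1.15135172e-04  3.33294018e-04] 0.03448988600150542 1.95 [ 0.71  0.29 -0.38  1.48  0.11  1.39 -0.96]
```

View pics/w1.png

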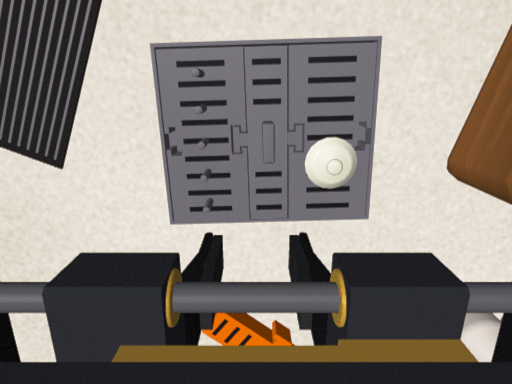

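The wrist view shows the rib at (268,142), seams at (244,45)-(250,219) and (288,42)-(289,218), pegs on the left and the lid at (331,162). I project these to world coordinates.

```bash
cat >> h.py <<'E'
def onplane(K,V,u,v,z):
    Ti=np.linalg.inv(V);o=Ti[:3,3];d=Ti[:3,:3]@np.array([(u-K[0,2])/K[0,0],-(v-K[1,2])/K[1,1],-1])
    return o+d*(z-o[2])/d[2]
E
python3 - <<'E'
from h import *
d=np.load("w1.npz");im=d["im"];P=d["P"];K,V=d["K"],d["V"]
f=lambda u,v,z:onplane(K,V,u,v,z)
m=np.zeros(P.shape[:2],bool);m[110:175,255:282]=1;m&=(P[...,2]>.058)
Q=P[m];print("rib",len(Q),Q.mean(0).round(4),cv2.minAreaRect((Q[:,:2]*1000).astype(np.float32)),[f(*p,.07).round(4) for p in((268,122),(268,163))])
for a,b in(((244,45),(250,219)),((288,42),(289,218)),((152,44),(171,222)),((381,38),(368,218))):
    A=f(*a,.034);B=f(*b,.034);print(A[:2].round(4),B[:2].round(4),np.arctan2(*(A-B)[[1,0]]))
save("c2",cv2.resize(im[30:230,140:390],None,fx=3,fy=3))
E
```

```text
rib 482 [ 0.5647 -0.2768  0.0694] ((564.2188110351562, -277.03570556640625), (39.350440979003906, 12.069230079650879), 18.156896591186523) [array([ 0.5841, -0.2705,  0.07  ]), array([ 0.5448, -0.2828,  0.07  ])]
[ 0.648  -0.2262] [ 0.4668 -0.286 ] 0.31876526934522603
[ 0.6636 -0.2684] [ 0.4814 -0.3301] 0.3262292209587471
[ 0.6219 -0.1359] [ 0.436  -0.1968] 0.31634398931684526
[ 0.6943 -0.3578] [ 0.5084 -0.4201] 0.3230393702493025
```

View pics/c2.png

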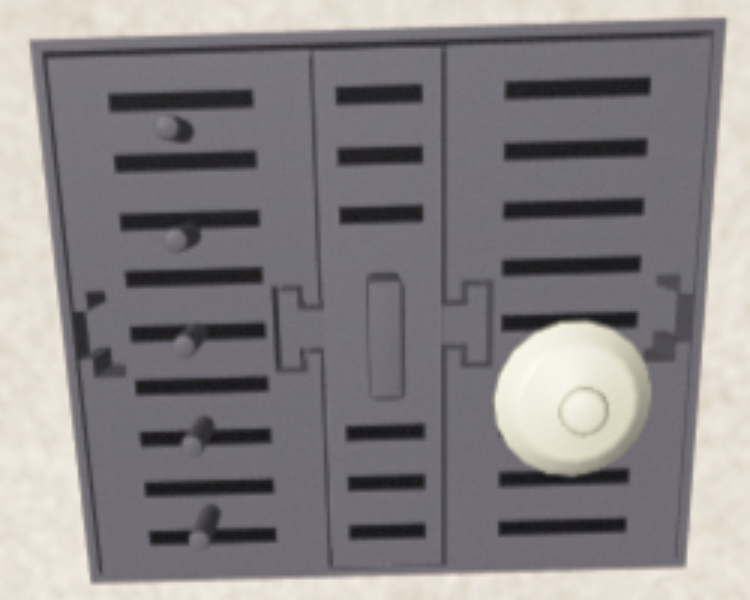

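Grey divider confirmed: T keys on both sides, yaw 0.32, rib centre (0.5645, -0.277). Aligning and descending.

step_arm(
  delta_pos=[
    [0.67,-0.03,0],
    [0.67,-0.03,0],
    [0,0,-1],
    [0,0,-1],
    [0,0,-1],
    [0,0,-1],
    [0,0,-1],
    [0,0,-1],
    [0,0,0],
    [0,0,0],
  ],
  turn=[0.26,0,0,0,0,0,0,0,0,0],
)

```text
time: 2.95
ee_pos: [0.5645, -0.2775, 0.0983]
eef_rot: [0.987, 0.159, -0.0, 0.0]
ft_force: [1.0, -0.4, 0.0]
width: 0.0348
grip_force: 0.0
```

step_arm(
  delta_pos=[
    [0,0,-0.8],
    [0,0,-0.8],
    [0,0,-0.6],
    [0,0,0],
    [0,0,0],
  ],
  turn=[0,0,0,0,0],
)

```text
time: 3.45
ee_pos: [0.5654, -0.277, 0.0437]
eef_rot: [0.987, 0.159, 0.0, 0.0]
ft_force: [0.2, -0.1, 0.5]
width: 0.0342
grip_force: 0.0
```

step_arm(
  delta_pos=[
    [0,0,0],
    [0,0,0],
    [0,0,0],
    [0,0,0],
    [0,0,0],
  ],
  turn=[0,0,0,0,0],
  grip=1,
  newtons=25,
)

```text
time: 3.95
ee_pos: [0.565, -0.2768, 0.043]
eef_rot: [0.987, 0.159, 0.0, 0.0]
ft_force: [-0.3, -0.3, 1.6]
width: 0.012
grip_force: 25.0
```

step_arm(
  delta_pos=[
    [0,0,0.2],
    [0,0,0.2],
    [0,0,0.2],
    [0,0,0],
  ],
  turn=[0,0,0,0],
)

```text
time: 4.35
ee_pos: [0.5654, -0.2768, 0.0586]
eef_rot: [0.987, 0.159, 0.001, 0.0]
ft_force: [0.4, -0.1, -0.9]
width: 0.0121
grip_force: 25.0
```

step_arm(
  delta_pos=[
    [0,0,0.3],
    [0,0,0.3],
    [0,0,0.3],
    [0,0,0.3],
    [0,0,0.3],
    [0,0,0.2],
    [0,0,0],
    [0,0,0],
  ],
  turn=[0,0,0,0,0,0,0,0],
)

```text
time: 5.15
ee_pos: [0.5648, -0.2766, 0.1]
eef_rot: [0.987, 0.159, -0.0, 0.0]
ft_force: [0.4, -0.5, -0.1]
width: 0.0115
grip_force: 25.0
```

```bash
python3 - <<'E'
from h import *
c=camera("scene");i=np.load("scene.npz")["im"]
save("s2",np.hstack([cv2.resize(x[185:315,145:290],None,fx=2.7,fy=2.7) for x in(i,c["image"])]))
E
```

```text
(no output)
```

View pics/s2.png

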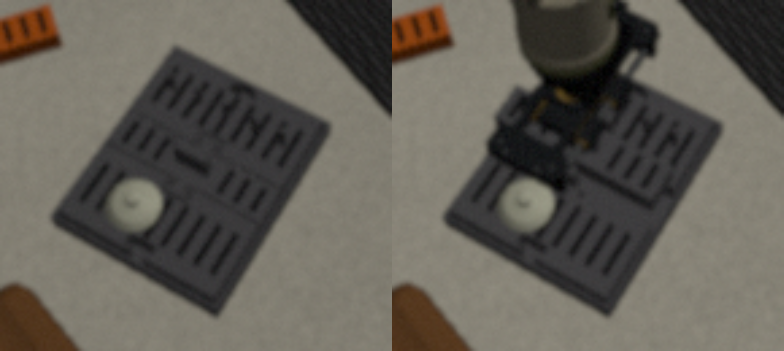

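In the right half the bar stands raised at about (630,170) with a dark gap beside it, and the tiles and lid have not moved. Carrying it over the mat.

step_arm(
  delta_pos=[
    [0,0,0.8],
    [0,0,0.8],
    [0,0,0.8],
    [0,0.5,0.8],
    [0,0.8,0],
    [0,1,0],
    [0,1,0],
    [0,1,0],
    [0,1,0],
    [0,1,0],
    [0.2,1,0],
    [0.2,1,0],
  ],
  turn=[0,0,0,0,-0.4,-0.4,-0.4,-0.4,-0.4,-0.4,-0.4,-0.4],
)

```text
time: 6.4
ee_pos: [0.5746, -0.0682, 0.1797]
eef_rot: [0.999, -0.033, -0.0, 0.0]
ft_force: [0.0, -0.7, -0.8]
width: 0.0118
grip_force: 25.0
```

step_arm(
  delta_pos=[
    [0,1,0],
    [0,1,0],
    [0,0.6,0],
    [0,0.4,0],
    [0,0,-0.8],
    [0,0,-0.8],
    [0,0,-0.8],
    [0,0,-0.8],
    [0,0,-0.6],
    [0,0,-0.6],
    [0,0,-0.4],
    [0,0,0],
  ],
  turn=[-0.2,0,0,0,0,0,0,0,0,0,0,0],
)

```text
time: 7.6
ee_pos: [0.5741, 0.0056, 0.0587]
eef_rot: [0.999, -0.044, -0.001, 0.0]
ft_force: [0.2, 0.8, -0.7]
width: 0.0117
grip_force: 25.0
```

step_arm(
  delta_pos=[
    [0,0,-0.2],
    [0,0,-0.2],
    [0,0,-0.1],
    [0,0,-0.08],
    [0,0,-0.04],
    [0,0,0],
  ],
  turn=[0,0,0,0,0,0],
)

```text
time: 8.2
ee_pos: [0.5748, 0.0058, 0.0446]
eef_rot: [0.999, -0.044, 0.0, 0.0]
ft_force: [0.7, 0.3, -1.1]
width: 0.012
grip_force: 25.0
```

step_arm(
  delta_pos=[
    [0,0,-0.06],
    [0,0,-0.06],
    [0,0,0],
    [0,0,0],
  ],
  turn=[0,0,0,0],
)

```text
time: 8.6
ee_pos: [0.5751, 0.0058, 0.0429]
eef_rot: [0.999, -0.044, 0.0, 0.0]
ft_force: [-6.6, -0.6, 12.9]
width: 0.0117
grip_force: 25.0
```

step_arm(
  delta_pos=[
    [0,0,0],
    [0,0,0],
    [0,0,0],
    [0,0,0],
    [0,0,0],
    [0,0,0],
  ],
  turn=[0,0,0,0,0,0],
  grip=0.6,
)

```text
time: 9.2
ee_pos: [0.5748, 0.0058, 0.0415]
eef_rot: [0.999, -0.044, -0.0, 0.0]
ft_force: [0.1, -0.8, -0.1]
width: 0.0344
grip_force: 0.0
```

step_arm(
  delta_pos=[
    [0,0,0.5],
    [0,0,1],
    [0,0,1],
    [0,0,1],
    [-0.3,0,1],
    [-0.3,0,1],
    [0,0,1],
    [0,0,1],
    [0,0,0],
    [0,0,0],
  ],
  turn=[0,0,0,0,0,0,0,0,0,0],
)

```text
time: 10.2
ee_pos: [0.56, 0.0059, 0.23]
eef_rot: [0.999, -0.044, 0.001, 0.0]
ft_force: [0.4, -0.3, 0.4]
width: 0.0349
grip_force: 0.0
```

```bash
python3 - <<'E'
from h import *
c=camera("wrist");s=read_state();print(s["ee_pos"],s["eef_rot"],s["width"],s["time"])
np.savez("w2",P=cloud(c),im=c["image"],K=c["mtx"],V=c["view"]);save("w2",c["image"])
P=cloud(c);z=P[...,2];D=(abs(P[...,0]-.57)<.06)&(abs(P[...,1])<.05)
for lo,hi in((.06,.09),(.028,.042)):
    Q=P[D&(z>lo)&(z<hi)];print(len(Q),Q.mean(0).round(4),cv2.minAreaRect((Q[:,:2]*1000).astype(np.float32)))
# shelf from initial top view
d=np.load("top.npz");P=d["P"];z=P[...,2]
m=(P[...,0]>.5)&(P[...,0]<.85)&(P[...,1]>.08)&(P[...,1]<.45)
Q=P[m&(z>.098)&(z<.112)];r=cv2.minAreaRect((Q[:,:2]*1000).astype(np.float32));print("shelf",r)
E
```

```text
[0.55957878 0.00585888 0.22905226] [ 9.99034331e-01 -4.39362356e-02 -5.95623307e-05  9.80596748e-05] 0.035110172548888305 10.25
492 [0.575  0.0067 0.0695] ((574.0244140625, 7.064496994018555), (11.61975383758545, 38.9832649230957), 85.12088012695312)
4593 [0.5734 0.0069 0.0339] ((570.052490234375, 6.711154937744141), (77.03870391845703, 119.95772552490234), 89.67085266113281)
shelf ((697.27685546875, 257.8555908203125), (264.18084716796875, 221.15966796875), 84.1060791015625)
```

View pics/w2.png

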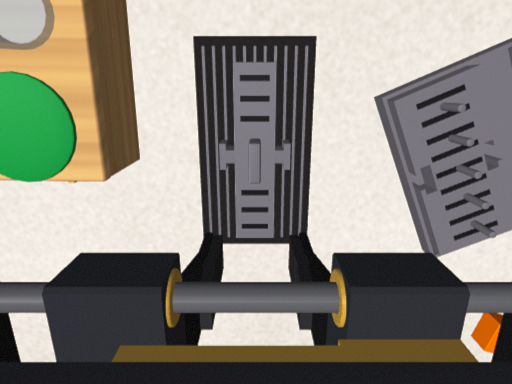

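The divider lies flat on the mat, with its rib at pixel (255,160), and is released. Now a look at the shelf mouth before the new hold.

step_arm(
  delta_pos=[
    [-0.4,1,0.2],
    [-0.4,1,0.2],
    [-0.4,1,0.2],
    [-0.4,1,0],
    [-0.4,1,0],
    [-0.4,1,0],
    [-0.4,1,0],
    [-0.4,1,0],
    [-0.4,1,0],
    [-0.4,1,0],
    [0,0.5,0],
    [0,0,0],
  ],
  turn=[0,0,0,0,0,0,0,0,0,0,0,0],
)

```text
time: 11.45
ee_pos: [0.4593, 0.2695, 0.2434]
eef_rot: [0.999, -0.043, -0.001, 0.0]
ft_force: [0.4, -0.0, -0.1]
width: 0.0351
grip_force: 0.0
```

step_arm(
  delta_pos=[
    [0,0,0],
    [0,0,0],
  ],
  turn=[0,0],
)

```text
time: 11.65
ee_pos: [0.4606, 0.2667, 0.2437]
eef_rot: [0.999, -0.045, -0.0, 0.0]
ft_force: [0.1, -0.6, -0.3]
width: 0.0351
grip_force: 0.0
```

```bash
python3 - <<'E'
from h import *
c=camera("wrist");s=read_state();print(s["ee_pos"],s["eef_rot"],s["time"])
np.savez("w3",P=cloud(c),im=c["image"],K=c["mtx"],V=c["view"]);save("w3",c["image"])
P=cloud(c);z=P[...,2]
Q=P[(z>.097)&(z<.112)&(P[...,0]>.5)];print(np.nanmin(Q,0),len(Q))
for row in range(0,384,12):
    pass
m=(z>.013)&(z<.027)&(P[...,0]>.5)&(P[...,0]<.66)&(P[...,1]>.15)&(P[...,1]<.4)
n,l,st,ce=cv2.connectedComponentsWithStats(m.astype(np.uint8))
for i in range(1,n):
    if st[i,4]>60:
        Q=P[l==i];print(st[i],Q.mean(0).round(4),cv2.minAreaRect((Q[:,:2]*1000).astype(np.float32)))
E
```

```text
[0.46052894 0.2669019  0.24382724] [ 9.98984586e-01 -4.50518768e-02 -1.21863541e-04  3.31494043e-04] 11.7
[0.57607046 0.13642418 0.09700165] 8491
[123  31  16  12  68] [0.6044 0.3825 0.0203] ((603.5934448242188, 383.4756774902344), (7.802734375, 15.576369285583496), 39.457191467285156)
[191  32  10  37 309] [0.5872 0.3195 0.0194] ((587.1986083984375, 319.8795166015625), (8.292828559875488, 35.67298126220703), 84.96192169189453)
[289  33  10  37 298] [0.577  0.2169 0.0194] ((576.634033203125, 216.55677795410156), (8.216363906860352, 35.40205383300781), 84.15330505371094)
```

View pics/w3.png

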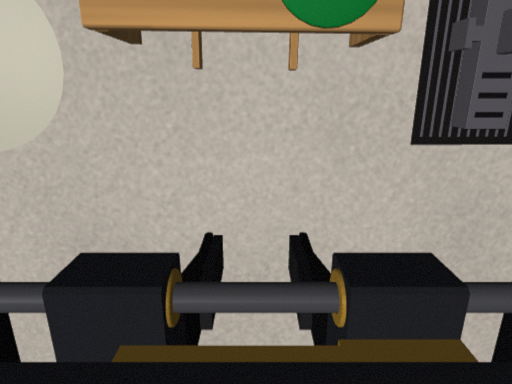

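Rail front ends are at about (197,68) and (293,68). The shelf origin is ≈(0.539,0.273) with yaw ≈ -0.10, and the mouth is clear. Going back to take a new hold on the rib.

step_arm(
  delta_pos=[
    [0.46,-1,0],
    [0.46,-1,0],
    [0.46,-1,0],
    [0.46,-1,0],
    [0.46,-1,0],
    [0.46,-1,0],
    [0.46,-1,0],
    [0.46,-1,0],
    [0.46,-1,0],
    [0.44,-1,0],
    [0,-0.41,0],
    [0,0,0],
  ],
  turn=[0,0,0,0,0,0,0,0,0,0,0,0],
)

```text
time: 12.9
ee_pos: [0.5742, 0.0058, 0.2438]
eef_rot: [0.999, -0.046, -0.0, 0.0]
ft_force: [0.1, -0.0, -1.4]
width: 0.0348
grip_force: 0.0
```

step_arm(
  delta_pos=[
    [0,0,-1],
    [0,0,-1],
    [0,0,-1],
    [0,0,-1],
    [0,0,-1],
    [0,0,-1],
    [0,0,-0.8],
    [0,0,-0.6],
    [0,0,-0.6],
    [0,0,0],
    [0,0,0],
  ],
  turn=[0,0,0,0,0,0,0,0,0,0,0],
)

```text
time: 14.0
ee_pos: [0.5746, 0.0084, 0.0445]
eef_rot: [0.999, -0.044, 0.0, -0.0]
ft_force: [0.4, -0.5, 0.3]
width: 0.035
grip_force: 0.0
```

step_arm(
  delta_pos=[
    [0,0,0],
    [0,0,0],
    [0,0,0],
    [0,0,0],
    [0,0,0],
  ],
  turn=[0,0,0,0,0],
  grip=1,
  newtons=25,
)

```text
time: 14.5
ee_pos: [0.5746, 0.0079, 0.0445]
eef_rot: [0.999, -0.044, 0.0, 0.0]
ft_force: [0.5, -0.5, 4.9]
width: 0.012
grip_force: 25.0
```

step_arm(
  delta_pos=[
    [0,0,0.4],
    [0,0,0.6],
    [-0.8,0,0.6],
    [-0.95,0,0.6],
    [-0.95,0,0],
    [-0.95,0.5,0],
    [-0.94,0.8,0],
    [0,1,0],
    [0,1,0],
    [0,1,0],
    [0,1,0],
    [0,1,0],
  ],
  turn=[0,0,0,0,-0.12,0,0,0,0,0,0,0],
)

```text
time: 15.7
ee_pos: [0.4598, 0.1669, 0.1004]
eef_rot: [0.999, -0.051, 0.001, -0.0]
ft_force: [0.9, -0.3, -1.3]
width: 0.0115
grip_force: 25.0
```

step_arm(
  delta_pos=[
    [0,1,0],
    [0,1,0],
    [0,1,0],
    [0,1,0],
    [0,0.63,0],
    [0,0,-0.6],
    [0,0,-0.6],
    [0,0,-0.5],
    [0,0,-0.3],
    [0,0,0],
    [0,0,0],
  ],
  turn=[0,0,0,0,0,0,0,0,0,0,0],
)

```text
time: 16.8
ee_pos: [0.4597, 0.2811, 0.0491]
eef_rot: [0.999, -0.051, -0.0, 0.0]
ft_force: [-0.0, -0.2, -1.5]
width: 0.0119
grip_force: 25.0
```

step_arm(
  delta_pos=[
    [0.5,-0.05,0],
    [0.5,-0.05,0],
    [0.5,-0.05,0],
    [0.5,-0.05,0],
    [0.5,-0.05,0],
    [0.47,-0.05,0],
    [0,0,-0.15],
    [0,0,-0.1],
    [0,0,-0.06],
    [0,0,0],
    [0,0,0],
  ],
  turn=[0,0,0,0,0,0,0,0,0,0,0],
)

```text
time: 17.9
ee_pos: [0.5335, 0.274, 0.0414]
eef_rot: [0.999, -0.051, -0.0, 0.0]
ft_force: [0.0, 0.6, -0.6]
width: 0.0119
grip_force: 25.0
```

step_arm(
  delta_pos=[
    [0,0,-0.06],
    [0,0,-0.05],
    [0,0,0],
    [0,0,0],
  ],
  turn=[0,0,0,0],
)

```text
time: 18.3
ee_pos: [0.5339, 0.2741, 0.0404]
eef_rot: [0.999, -0.051, 0.0, 0.0]
ft_force: [-6.9, -4.6, 16.6]
width: 0.0118
grip_force: 25.0
```

step_arm(
  delta_pos=[
    [0,0,0],
    [0,0,0],
    [0,0,0],
    [0,0,0],
    [0,0,0.6],
    [0,0,0.8],
    [0,0,0.6],
    [0,0,0],
  ],
  turn=[0,0,0,0,0,0,0,0],
  grip=0.6,
)

```text
time: 19.1
ee_pos: [0.5352, 0.2748, 0.0916]
eef_rot: [0.999, -0.051, 0.002, -0.001]
ft_force: [0.0, 0.9, -0.1]
width: 0.0345
grip_force: 0.0
```

step_arm(
  delta_pos=[
    [-0.8,0.08,0],
    [-0.85,0.09,0],
    [-0.85,0.09,0],
    [-0.8,0.08,0],
    [0,0,0],
    [0,0,0],
    [0,0,0],
  ],
  turn=[0,0,0,0,0,0,0],
  grip=0.1,
)

```text
time: 19.8
ee_pos: [0.4522, 0.282, 0.0885]
eef_rot: [0.999, -0.052, 0.0, 0.0]
ft_force: [-0.6, -1.0, -0.1]
width: 0.0765
grip_force: 0.0
```

```bash
python3 - <<'E'
from h import *
c=camera("wrist");s=read_state();print(s["ee_pos"],2*np.arctan2(*s["eef_rot"][[1,0]]),s["width"],s["time"])
save("w4",c["image"]);P=cloud(c);z=P[...,2]
D=(P[...,0]>.4)&(P[...,0]<.62)&(abs(P[...,1]-.275)<.06)
for lo,hi in((.055,.08),(.026,.036)):
    Q=P[D&(z>lo)&(z<hi)];print(len(Q),np.nanmean(Q,0).round(4),cv2.minAreaRect((Q[:,:2]*1000).astype(np.float32)) if len(Q) else 0)
E
```

```text
[0.45214301 0.28201318 0.08845255] -0.10343735599078578 0.07731361435775912 19.85
1770 [0.5338 0.2749 0.0656] ((533.1178588867188, 274.9320373535156), (11.978264808654785, 39.40279006958008), 84.6061019897461)
15901 [0.5181 0.2765 0.0299] ((510.8548583984375, 277.43682861328125), (76.15886688232422, 146.17095947265625), 84.0344009399414)
```

View pics/w4.png

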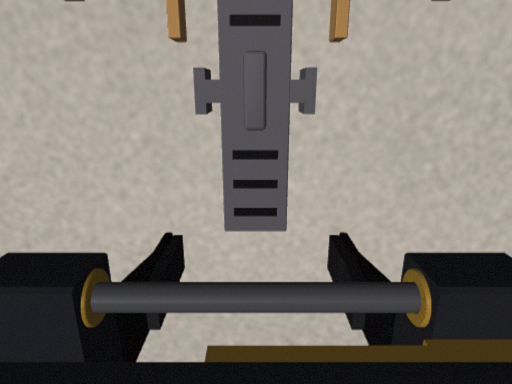

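The bar is centred between the rails: bar near end at (255,230), rail ends at (176,40) and (340,40). Gripping the near end.

step_arm(
  delta_pos=[
    [0,0,-0.8],
    [0,0,-0.8],
    [0,0,-0.8],
    [0,0,-0.6],
    [0,0,-0.1],
    [0,0,0],
  ],
  turn=[0,0,0,0,0,0],
)

```text
time: 20.45
ee_pos: [0.4514, 0.2824, 0.011]
eef_rot: [0.999, -0.051, -0.0, 0.0]
ft_force: [0.7, 0.2, -0.1]
width: 0.0783
grip_force: 0.0
```

step_arm(
  delta_pos=[
    [0,0,0],
    [0,0,0],
    [0,0,0],
    [0,0,0],
    [0,0,0],
  ],
  turn=[0,0,0,0,0],
  grip=1,
  newtons=20,
)

```text
time: 20.95
ee_pos: [0.4515, 0.2824, 0.0113]
eef_rot: [0.999, -0.051, 0.0, -0.0]
ft_force: [-0.8, 0.3, -1.0]
width: 0.0465
grip_force: 0.0
```

step_arm(
  delta_pos=[
    [0.3,-0.03,0],
    [0.4,-0.04,0],
    [0.4,-0.05,0],
    [0.4,-0.05,0],
    [0.4,-0.05,0],
    [0.4,-0.05,0],
    [0.4,-0.05,0],
    [0.3,-0.04,0],
    [0.2,-0.03,0],
    [0,0,0],
  ],
  turn=[0,0,0,0,0,0,0,0,0,0],
)

```text
time: 21.95
ee_pos: [0.5329, 0.2724, 0.0112]
eef_rot: [0.999, -0.052, 0.0, -0.0]
ft_force: [0.6, 0.7, 2.8]
width: 0.0441
grip_force: 20.0
```

step_arm(
  delta_pos=[
    [0.1,-0.01,0],
    [0.1,-0.01,0],
    [0.1,-0.01,0],
    [0,0,0],
  ],
  turn=[0,0,0,0],
)

```text
time: 22.35
ee_pos: [0.5391, 0.272, 0.0112]
eef_rot: [0.999, -0.051, -0.0, -0.0]
ft_force: [-2.4, 0.6, 5.3]
width: 0.0438
grip_force: 20.0
```

step_arm(
  delta_pos=[
    [0.07,-0.01,0],
    [0.05,0,0],
    [0,0,0],
  ],
  turn=[0,0,0],
)

```text
time: 22.65
ee_pos: [0.5418, 0.2718, 0.0112]
eef_rot: [0.999, -0.051, -0.0, 0.0]
ft_force: [-4.1, 0.7, 6.6]
width: 0.0436
grip_force: 20.0
```

step_arm(
  delta_pos=[
    [0.06,-0.01,0],
    [0.06,0,0],
    [0,0,0],
  ],
  turn=[0,0,0],
)

```text
time: 22.95
ee_pos: [0.5434, 0.2717, 0.0111]
eef_rot: [0.999, -0.051, -0.001, 0.0]
ft_force: [-10.4, -0.8, 11.4]
width: 0.0436
grip_force: 20.0
```

step_arm(
  delta_pos=[
    [0,0,0],
    [0,0,0],
    [0,0,0],
    [0,0,0],
  ],
  turn=[0,0,0,0],
  grip=0.2,
)

```text
time: 23.35
ee_pos: [0.5451, 0.2711, 0.0109]
eef_rot: [0.999, -0.051, 0.0, 0.0]
ft_force: [0.5, -0.3, -0.2]
width: 0.0659
grip_force: 0.0
```

step_arm(
  delta_pos=[
    [-0.5,0.05,0],
    [-0.8,0.08,0],
    [-0.9,0.09,0],
    [-0.9,0.09,0.5],
    [-0.5,0,1],
    [0,0,1],
    [0,0,1],
    [0,0,1],
    [0,0,1],
    [0,0,0],
    [0,0,0],
  ],
  turn=[0,0,0,0,0,0,0,0,0,0,0],
)

```text
time: 24.45
ee_pos: [0.4544, 0.2791, 0.1486]
eef_rot: [0.999, -0.051, 0.0, 0.0]
ft_force: [-1.0, -0.1, -0.3]
width: 0.0696
grip_force: 0.0
```

```bash
python3 - <<'E'
from h import *
c=camera("wrist");s=read_state();print(s["ee_pos"],s["time"])
P=cloud(c);z=P[...,2]
Q=P[(P[...,0]>.5)&(abs(P[...,1]-.27)<.035)&(z>.026)&(z<.036)]
u=np.array([np.cos(.103),-np.sin(.103)]);v=np.array([-u[1],u[0]]);H=np.array([.6235,.2643])
q=Q[:,:2]-H;a=q@u;b=q@v;print(len(Q),"near end",np.percentile(a,[0.5,1,5]),"y",np.percentile(b,[1,50,99]))
# yaw and rails/top
p=np.polyfit(a[(a>-.09)],b[(a>-.09)],1);print("slope",p)
m=(z>.013)&(z<.0235)&(P[...,0]>.5)&(P[...,0]<.66)&(P[...,1]>.15)&(P[...,1]<.4)
n,l,st,ce=cv2.connectedComponentsWithStats(m.astype(np.uint8))
for i in range(1,n):
    if st[i,4]>60:
        w=P[l==i][:,:2]-H;print(st[i],(w@u).min(),(w@v).mean())
d=camera("top");i=np.load("top.npz")["im"]
w=d["image"].astype(int)-i;print("changed",[(x[:4].tolist()) for x in cv2.connectedComponentsWithStats((abs(w).max(-1)>40).astype(np.uint8))[2][1:] if x[4]>8])
A=lambda x:cv2.resize(x,None,fx=1,fy=1)
save("end",np.vstack([c["image"][:200],d["image"][80:280]]))
E
```

```text
[0.45409423 0.27884047 0.14786821] 24.5
5643 near end [-0.09433182 -0.0935863  -0.09052167] y [-0.02145567  0.00028578  0.02158777]
slope [0.00423407 0.00026037]
[ 91   0  20  20 143] -0.03489527365049129 0.1155687901544505
[181   0  15  54 617] -0.05968020234457233 0.05107989475589101
[313   0  14  54 604] -0.05966086196352727 -0.05177594567378632
[398   0  11  20 109] -0.034840545636322294 -0.11462796531993354
changed [[149, 164, 15, 20], [94, 166, 127, 138], [302, 192, 7, 3], [198, 273, 262, 111], [449, 289, 7, 3], [434, 293, 9, 4], [406, 292, 65, 44], [195, 304, 47, 23], [181, 317, 13, 19], [210, 329, 13, 6], [225, 341, 8, 7], [223, 341, 16, 18], [214, 342, 10, 18], [243, 353, 8, 2]]
```

View pics/end.png

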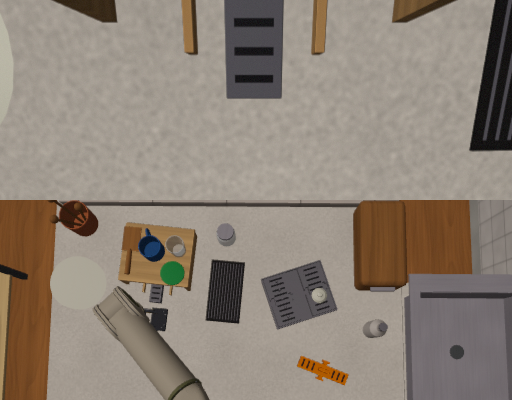

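The bar's near end is at (254,97), centred between the rails, and it measures home within 1 mm. Nothing else has moved in the top view. Handing in.

```bash
python3 -c "
from bench import *
print(close_job())"
```

```text
the job is handed in; nothing more can be done
None
```

The divider is stowed flat under the shelf, against the stop and midway between the rails (within about 1 mm of home by the wrist camera); the tiles and bystanders look unmoved, and the job is handed in, with no verdict returned.

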